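# Line up the capacitors by height on the layout board

## Task

Set the four can capacitors out for the next assembly: stand them upright on the four white rings of the green board in order of height, one in the middle of each ring, the shortest on the ring at the red end and the tallest at the other end. Let go of them all, and leave the flux bottle and the solder reel where they stand.

Things in the scene. Friction and masses are not known exactly. Their poses are not given: they have to be found in the camera images.
- black_mid (a point): centre, half-way up, of the can capacitor with the black sleeve: a loose upright cylinder 26 mm in diameter and 32 mm high over all (shortest of the four); its flat foot is 16 mm below this point, the top 4 mm are two small brass terminals 11 mm apart, standing on a flat top of the sleeve's colour; z points up its axis
- yellow_mid (a point): centre, half-way up, of the can capacitor with the yellow sleeve: a loose upright cylinder 30 mm in diameter and 44 mm high over all (second shortest of the four); its flat foot is 22 mm below this point, the top 4 mm are two small brass terminals 11 mm apart, standing on a flat top of the sleeve's colour; z points up its axis
- blue_mid (a point): centre, half-way up, of the can capacitor with the blue sleeve: a loose upright cylinder 34 mm in diameter and 56 mm high over all (second tallest of the four); its flat foot is 28 mm below this point, the top 4 mm are two small brass terminals 11 mm apart, standing on a flat top of the sleeve's colour; z points up its axis
- brown_mid (a point): centre, half-way up, of the can capacitor with the brown sleeve: a loose upright cylinder 38 mm in diameter and 68 mm high over all (tallest of the four); its flat foot is 34 mm below this point, the top 4 mm are two small brass terminals 11 mm apart, standing on a flat top of the sleeve's colour; z points up its axis
- mark1: white ring mark, 46 mm outside diameter, printed on the green board: the ring at the red end of the board, next to the red bar. Origin at the ring's centre on the board's upper face, 8 mm above the bench; y runs along the row away from the red end. The four rings lie in a straight row 66 mm apart on a fixed flat board 80 mm by 290 mm with an aluminium rim, which may lie at any angle
- mark2: white ring mark, 46 mm outside diameter, printed on the green board: the second ring from the red bar. Origin at the ring's centre on the board's upper face, 8 mm above the bench; y runs along the row away from the red end. The four rings lie in a straight row 66 mm apart on a fixed flat board 80 mm by 290 mm with an aluminium rim, which may lie at any angle
- mark3: white ring mark, 46 mm outside diameter, printed on the green board: the third ring from the red bar. Origin at the ring's centre on the board's upper face, 8 mm above the bench; y runs along the row away from the red end. The four rings lie in a straight row 66 mm apart on a fixed flat board 80 mm by 290 mm with an aluminium rim, which may lie at any angle
- mark4: white ring mark, 46 mm outside diameter, printed on the green board: the ring farthest from the red bar, at the plain end. Origin at the ring's centre on the board's upper face, 8 mm above the bench; y runs along the row away from the red end. The four rings lie in a straight row 66 mm apart on a fixed flat board 80 mm by 290 mm with an aluminium rim, which may lie at any angle
- flux: bystander: amber flux bottle with red cap, 40 mm in diameter, 85 mm high, standing loose on the bench; origin at the centre of its underside
- reel: bystander: solder wire reel with blue flanges, 56 mm in diameter, 40 mm high, standing loose on end on the bench; origin at the centre of its underside
There are look-alikes about, which are no part of the job. What is shaped like the part that bears black_mid but purple or turquoise is not meant.

How it is judged:
By the outcome, as a careful person would: the job done as asked, in the order asked, and still so for the second after the job is handed in, with the robot touching nothing.
It also fails if it takes over 104 s, if anything falls off the work surface, if the arm or the gripper's body presses on something with over 40 N, if the wrist force passes 120 N, or if a joint passes its speed limit or range.

## Robot

A 6-joint arm with a two-finger parallel gripper is mounted at the origin on the work surface. World frame = base frame: x ahead of the robot, y to its left, z up, the work surface at z = 0. Lengths are in m, angles in rad, forces in N, time in s.
With the tool pointing down it reaches from about 0.15 to 0.775 m from the base axis. Payload 6.1 kg.
Tool frame: the origin (TCP) lies midway between the tips of the shut fingers; the grasp point (between the pads) lies 19 mm behind it; y points along the fingers, z is the direction in which the jaws open and shut, and the axes are right-handed (so a half turn about y gives the same grasp; the last joint's range is limited). The gripper opens to 85 mm and grips with 20 to 120 N. Pads are 22 mm wide; open, the fingers measure 114 mm over their backs; the gripper's body (76 mm by 85 mm) begins 54 mm behind the grasp point. The pads swing forward as they close: fully open they stand 13 mm farther back than shut.
Start: joints at [-1.167, 0.126, -0.04, 1.405, 0, 1.571], TCP at [0.206, -0.483, 0.231] pointing down, gripper open.
Joint ranges: [-2.72, 2.72], [-0.95, 1.95], [-1.27, 1.35], [-1.78, 2.02], [-1.46, 1.47], [-3.14, 3.14]. Speed limits (rad/s): [2.39, 2.39, 3.01, 3.14, 3.14, 3.14].

## Interface

Orientations are given as [roll, pitch, yaw] about the fixed x, y, z axes, in that order (R = Rz(yaw) Ry(pitch) Rx(roll)).
In Python, from rig import ctrl gives the robot as it stands.
- The arm moves only by the tool jog_arm, never from a script. Its argument "steps" is a list of rows, each a list of 5 numbers: the shift along the tool's x, y, z in mm, then the turn about the tool's y in degrees, then the closure, from -1 (fully open) to 1 (shut). In form: [[dx, dy, dz, spin, fingers], ...]. A call has 1 to 12 rows; each row is the pose to reach, as a shift and turn from the pose measured when the call began, along the tool's axes at that moment; what a row does not reach only later rows make up. A row lasts 1/12 s, in which the tool goes at most 41.7 mm and 7.16 degrees, less where a joint would pass 70% of its speed; a pose out of reach is approached as far as the arm can. A call with a gripper value outside its range is refused whole. The fingers move at their own pace and stop on an object; "force" is the grip in N (left out, the last holds). Time passes only in rows, so rows that repeat a pose let the fingers close. It gives the time, the measured TCP pose, the force and the opening at its end, in the units of the state.
- ctrl.state(): the state, without advancing time (a new reading comes with each control period).
- ctrl.snapshot(name): name is "scene" or "side" or "wrist"; returns a dict with "pixels" (420x560x3 uint8, blue, green, red), "range_z" (420x560 float32, m along the optical axis (not along the pixel's ray), 0 where there is no reading), "K" (3x3 intrinsics, pixels), "k1" (the pictures are not rectified: a ray, as slopes to the right and down, at radius r is drawn at 1 + k1 r^2 times it, then the intrinsics apply), "view" (4x4, takes a point from world to camera coordinates). Camera axes: x right, y down, z forward; pixel columns grow to the right and rows downward; lengths in m; the calibration is good to about 2 mm. A picture is of the moment at which its call begins.
- ctrl.close_job(): hands the job in, once; it reports no verdict.
The state is a dict: "time_s": time; "qpos": joint angles; "joint_vel": joint speeds; "joint_efforts": joint torques, N m; "position": TCP position; "orientation": TCP orientation; "force": force on the tool from outside, world axes, zero at the start; "ft_torque": the same for the moment, N m; "width": finger opening in m.
Only numpy, scipy, OpenCV 4.12 (cv2) and the standard library are available. Lean on these libraries where they do the work, as an engineer would, in place of code of your own. Each camera call takes 0.05 s, during which the arm holds its last target.

## Working session

There is one attempt and no reset: what is moved stays moved. The work goes in short steps, Python scripts to look and compute and a tool call to move; the robot and the scene stay as the last step left them, time stands still between calls to the robot, and variables do not carry over. Pictures are saved under pics/ and viewed, and the job is handed in when it is done.

Besides the shell and the picture viewer there is one more tool, called after "Emit:" as name(argument=value, ...) on one line, values as JSON. jog_arm: Moves the arm, as the interface text tells. Its arguments: {"type":"object","properties":{"steps":{"type":"array"},"force":{"type":"number"}},"required":["steps"]}

```bash
ls; mkdir -p pics
python3 - <<'E'
from rig import ctrl
import cv2,numpy as np
s=ctrl.state(); print({k:np.round(v,4).tolist() for k,v in s.items()})
for n in ("scene","side"):
    d=ctrl.snapshot(n); cv2.imwrite(f"pics/{n}0.png",d["pixels"]); np.savez(f"{n}0.npz",**d); print(n,d["K"].tolist(),d["k1"],np.round(d["view"],3).tolist())
E
```

```text
pics
{'time_s': 0.0, 'qpos': [-1.167, 0.1264, -0.0406, 1.4054, 0.0, 1.5708], 'joint_vel': [-0.0002, 0.0008, 0.0004, -0.001, -0.0006, -0.0011], 'joint_efforts': [0.0007, -43.5916, 35.2922, 0.0173, -0.0001, -0.0], 'position': [0.2061, -0.4824, 0.2305], 'orientation': [-1.5724, 0.0, -2.7378], 'force': [0.123, -0.2724, 0.3466], 'ft_torque': [0.0196, 0.0346, -0.0202], 'width': 0.0854}
scene [[392.33283286755324, 0.0, 281.2799413388744], [0.0, 392.33283286755324, 213.32790888276799], [0.0, 0.0, 1.0]] -0.0977335843860139 [[0.2, 0.98, 0.001, -0.046], [0.811, -0.165, -0.562, -0.464], [-0.55, 0.114, -0.827, 1.285], [0.0, 0.0, 0.0, 1.0]]
side [[502.61735321925386, 0.0, 284.9448252400531], [0.0, 502.61735321925386, 210.04091580620567], [0.0, 0.0, 1.0]] -0.12541257929892108 [[-0.884, -0.468, 0.007, 0.47], [-0.326, 0.605, -0.727, 0.298], [0.336, -0.644, -0.687, 0.799], [0.0, 0.0, 0.0, 1.0]]
```

View pics/scene0.png

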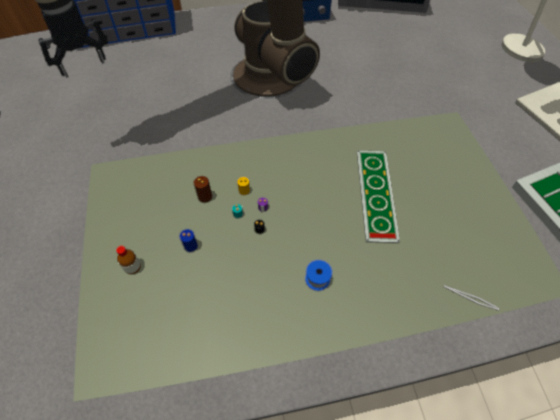

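View pics/side0.png

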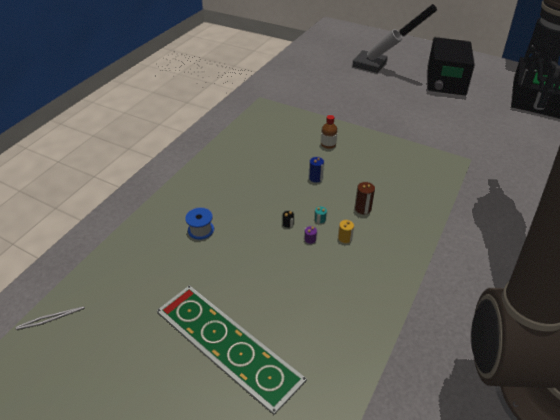

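Scene picture candidates:
- **Cans wanted:** black (259,226), yellow (244,185), blue (188,239), brown (203,188).
- **Look-alikes, not meant:** turquoise (238,211), purple (263,204).
- **Bystanders:** flux (127,260), reel (318,275).
- **Board:** red end at (382,236), plain end at (373,155).

Next I'll check these in close crops.

```bash
cat > h.py <<'E'
import numpy as np,cv2
def und(d,u,v):
    K=d["K"];k1=float(d["k1"])
    x=(np.asarray(u,float)-K[0,2])/K[0,0];y=(np.asarray(v,float)-K[1,2])/K[1,1]
    a,b=x.copy(),y.copy()
    for _ in range(20):
        f=1+k1*(a*a+b*b);a=x/f;b=y/f
    return a,b
def rayplane(d,u,v,z):
    a,b=und(d,u,v);V=d["view"];R=V[:3,:3];t=V[:3,3]
    c=-R.T@t;D=np.stack([a,b,np.ones_like(a)],-1)@R
    s=(z-c[2])/D[...,2];return c+s[...,None]*D
def cloud(d):
    h,w=d["range_z"].shape;v,u=np.mgrid[:h,:w];a,b=und(d,u,v);Z=d["range_z"].astype(float)
    P=np.stack([a*Z,b*Z,Z],-1);V=d["view"];return (P-V[:3,3])@V[:3,:3]
def proj(d,P):
    V=d["view"];p=np.asarray(P)@V[:3,:3].T+V[:3,3];x=p[...,0]/p[...,2];y=p[...,1]/p[...,2]
    f=1+float(d["k1"])*(x*x+y*y);K=d["K"];return np.stack([x*f*K[0,0]+K[0,2],y*f*K[1,1]+K[1,2]],-1)
E
python3 - <<'E'
from h import *
for n,objs in (("scene",dict(black=(259,226),yellow=(244,185),blue=(188,239),brown=(203,188),purple=(263,204),turq=(238,211),flux=(127,260),reel=(318,275))),("side",dict(black=(288,218),yellow=(346,231),blue=(316,169),brown=(365,198),purple=(311,235),turq=(321,214),flux=(329,132),reel=(200,223)))):
    d=dict(np.load(n+"0.npz"));P=cloud(d)
    for k,(u,v) in objs.items():
        w=P[v-22:v+23,u-22:u+23].reshape(-1,3);c0=P[v,u]
        w=w[(w[:,2]>0.012)&(np.hypot(*(w[:,:2]-c0[:2]).T)<0.035)]
        print(n,k,np.round([w[:,0].min(),w[:,0].max(),w[:,1].min(),w[:,1].max(),w[:,2].max()],3),len(w), np.round(((w[:,0].min()+w[:,0].max())/2,(w[:,1].min()+w[:,1].max())/2),4))
d=dict(np.load("scene0.npz"));a=cv2.resize(d["pixels"][160:275,110:290],None,fx=4.4,fy=4.4,interpolation=2);cv2.imwrite("pics/c1.png",a)
b=cv2.resize(d["pixels"][140:250,340:420],None,fx=5,fy=5,interpolation=2);cv2.imwrite("pics/c2.png",b)
d=dict(np.load("side0.npz"));b=cv2.resize(d["pixels"][280:410,150:310],None,fx=4.5,fy=4.5,interpolation=2);cv2.imwrite("pics/c3.png",b)
b=cv2.resize(d["pixels"][110:260,260:400],None,fx=4,fy=4,interpolation=2);cv2.imwrite("pics/c4.png",b)
E
```

```text
scene black [ 0.582  0.608 -0.14  -0.116  0.032] 111 [ 0.5947 -0.128 ]
scene yellow [ 0.455  0.485 -0.161 -0.132  0.045] 162 [ 0.4699 -0.1465]
scene blue [ 0.591  0.625 -0.31  -0.278  0.057] 275 [ 0.608  -0.2943]
scene brown [ 0.453  0.49  -0.267 -0.229  0.069] 332 [ 0.4715 -0.2483]
scene purple [ 0.519  0.546 -0.12  -0.096  0.031] 100 [ 0.5326 -0.1083]
scene turq [ 0.526  0.552 -0.185 -0.159  0.032] 106 [ 0.5391 -0.1721]
scene flux [ 0.621  0.657 -0.45  -0.41   0.087] 446 [ 0.639 -0.43 ]
scene reel [ 0.721  0.775 -0.05   0.005  0.043] 521 [ 0.748  -0.0228]
side black [ 0.577  0.604 -0.136 -0.109  0.034] 143 [ 0.5909 -0.1225]
side yellow [ 0.452  0.481 -0.158 -0.126  0.045] 244 [ 0.4665 -0.1422]
side blue [ 0.587  0.621 -0.307 -0.271  0.057] 290 [ 0.6042 -0.2887]
side brown [ 0.447  0.485 -0.26  -0.222  0.07 ] 467 [ 0.466 -0.241]
side purple [ 0.517  0.544 -0.116 -0.089  0.034] 147 [ 0.5302 -0.1026]
side turq [ 0.524  0.549 -0.182 -0.153  0.033] 141 [ 0.5362 -0.1675]
side flux [ 0.611  0.652 -0.437 -0.404  0.088] 395 [ 0.6316 -0.4201]
side reel [ 0.716  0.763 -0.039  0.007  0.044] 434 [ 0.7397 -0.0159]
```

View pics/c1.png

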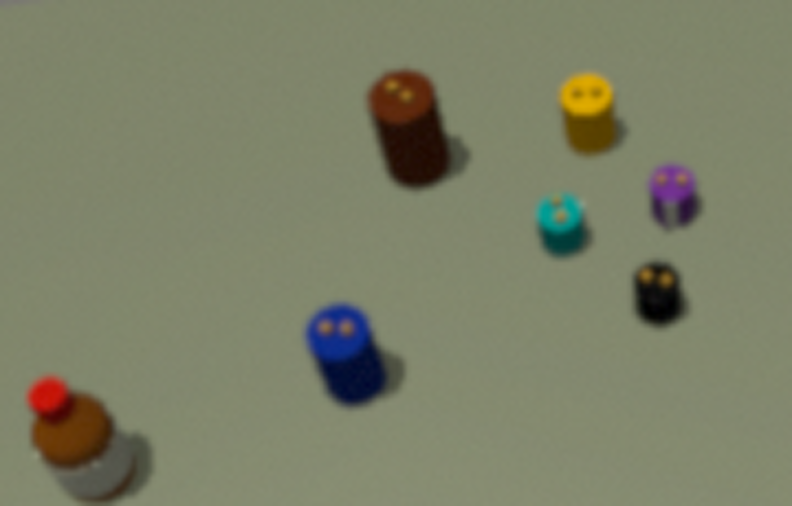

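View pics/c2.png

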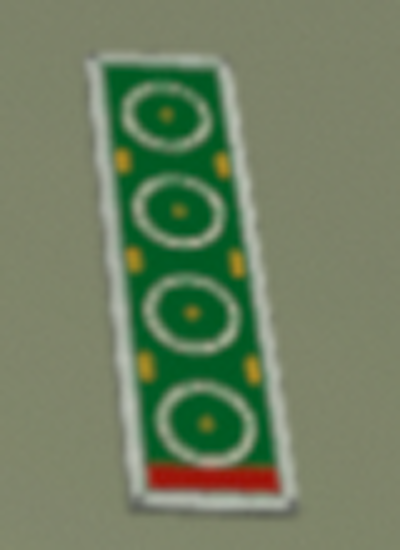

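View pics/c3.png

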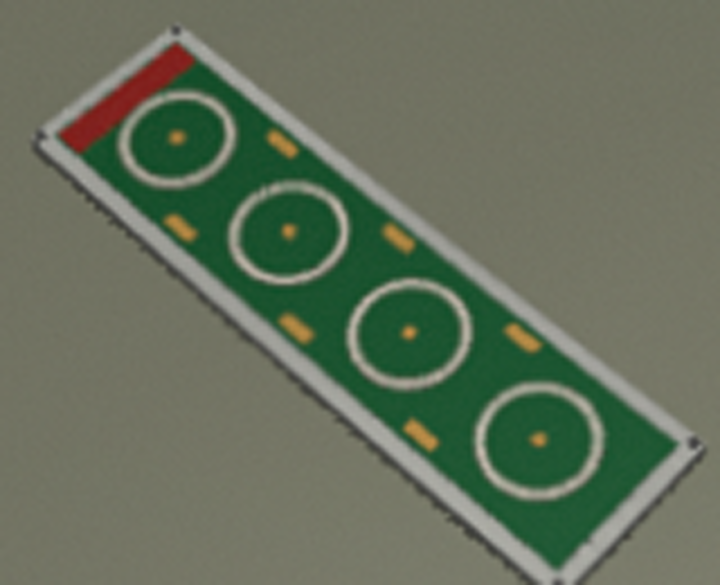

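View pics/c4.png

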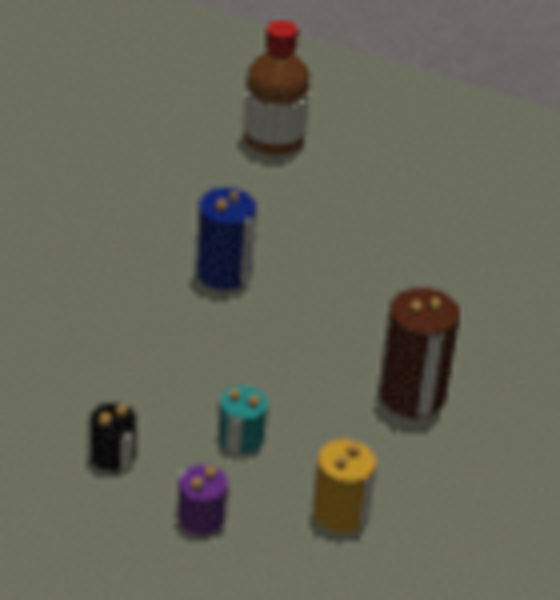

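Run:
```python
from h import *
for n,s,o,pts in (("scene",5,(340,140),[(207,424),(193,313),(179,211),(167,115)]),("side",4.5,(150,280),[(177,138),(290,232),(409,333),(540,440)])):
    d=dict(np.load(n+"0.npz"));p=(np.array(pts)+.5)/s-.5+o
    W=rayplane(d,p[:,0],p[:,1],0.008);print(n,np.round(W,4).tolist(),np.linalg.norm(np.diff(W,axis=0),axis=1))
    dd=W[3]-W[0];print(np.degrees(np.arctan2(dd[1],dd[0])))
    P=cloud(d);pi=p.round().astype(int);print([np.round(P[v,u],4).tolist() for u,v in pi])
    # bench plane check
    print(np.round(np.median(P[180:200,300:340].reshape(-1,3),0),4))
```

```text
scene [[0.6433, 0.1621, 0.008], [0.579, 0.1777, 0.008], [0.5151, 0.1926, 0.008], [0.4505, 0.2086, 0.008]] [0.06620217 0.06560543 0.06657328]
166.4363911566675
[[0.643, 0.1619, 0.0094], [0.5762, 0.1788, 0.0047], [0.5156, 0.1914, 0.008], [0.4524, 0.2078, 0.0087]]
[ 0.5038  0.0452 -0.0018]
side [[0.6417, 0.1642, 0.008], [0.5771, 0.1794, 0.008], [0.5132, 0.1953, 0.008], [0.4484, 0.2106, 0.008]] [0.06638194 0.06588123 0.06653085]
166.5125720825648
[[0.64, 0.1656, 0.0117], [0.5765, 0.1801, 0.0099], [0.5135, 0.1964, 0.0082], [0.4482, 0.2097, 0.0081]]
[ 5.780e-01 -2.587e-01 -1.000e-04]
```

Run:
```python
from h import *
H=dict(brown=.064,yellow=.04,blue=.052,black=.028)
pt=dict(scene=(4.4,(110,160),dict(brown=(402,97),yellow=(587,94),blue=(338,332),black=(658,276))),side=(4,(260,110),dict(brown=(425,311),yellow=(347,461),blue=(228,206),black=(114,417))))
for n,(s,o,q) in pt.items():
    d=dict(np.load(n+"0.npz"))
    for k,p in q.items():
        p=(np.array(p)+.5)/s-.5+o; print(n,k,np.round(rayplane(d,p[0],p[1],H[k]),4))
```

```text
scene brown [ 0.4715 -0.2473  0.064 ]
scene yellow [ 0.4704 -0.1461  0.04  ]
scene blue [ 0.6082 -0.2938  0.052 ]
scene black [ 0.5916 -0.1266  0.028 ]
side brown [ 0.4661 -0.244   0.064 ]
side yellow [ 0.4664 -0.1429  0.04  ]
side blue [ 0.6035 -0.2902  0.052 ]
side black [ 0.5913 -0.1264  0.028 ]
```

Emit:
jog_arm(steps=[[-40, 0, -14, -7, -1], [-80, 0, -28, -14, -1], [-120, 0, -42, -21, -1], [-160, 0, -56, -28, -1], [-200, 0, -70, -35, -1], [-240, 0, -84, -42, -1], [-280, 0, -98, -49, -1], [-320, 0, -112, -56, -1], [-360, 0, -126, -63, -1], [-400, 0, -140, -70, -1], [-420, 0, -148, -77, -1], [-440, 0, -155, -84, -1]])

```text
time_s: 1.1
position: [0.5515, -0.1645, 0.23]
orientation: [-1.572, 0.002, -1.263]
force: [0.5, 0.3, -0.7]
width: 0.0854
```

```bash
cat >> h.py <<'E'
def goto(s,xy,z,jaw=76.47):
    """jog numbers from state to world target"""
    from scipy.spatial.transform import Rotation as Rr
    R=Rr.from_euler('xyz',s["orientation"]).as_matrix()
    v=R.T@(np.array([xy[0],xy[1],z])-s["position"])*1000
    j=np.degrees(np.arctan2(R[1,2],R[0,2]));sp=-((jaw-j+180)%360-180)
    return np.round(v,1).tolist()+[round(sp,1)]
E
python3 - <<'E'
from rig import ctrl
from h import *
s=ctrl.state();print(np.round(s["qpos"],3),s["time_s"],goto(s,(.5915,-.1265),.2))
d=ctrl.snapshot("wrist");cv2.imwrite("pics/w1.png",d["pixels"]);np.savez("w1.npz",**d)
V=d["view"];print(np.round(-V[:3,:3].T@V[:3,3],3),np.round(V[2,:3],2))
E
```

```text
[-2.910e-01  2.240e-01  7.600e-02  1.424e+00  1.000e-03  9.720e-01] 1.1 [-24.0, 30.0, 49.7, np.float64(-58.8)]
[ 0.528 -0.091  0.373] [ 0.09 -0.28 -0.95]
```

View pics/w1.png

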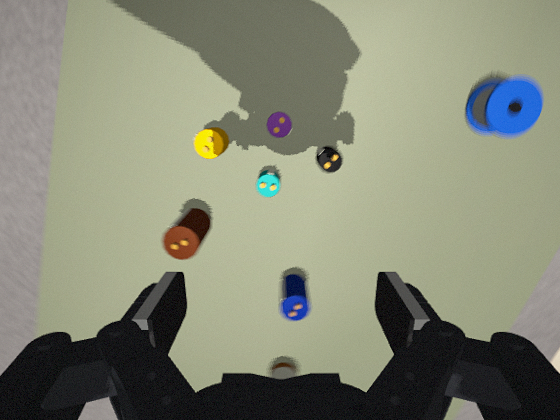

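The wrist view shows yellow (209,143), black (329,158), brown top (182,242), blue top (295,307), purple (279,124) and turquoise (268,184).

Run:
```python
from h import *
d=dict(np.load("w1.npz"));im=d["pixels"]
a=np.vstack([np.hstack([cv2.resize(im[v-30:v+30,u-40:u+40],None,fx=5,fy=5,interpolation=2) for u,v in r]) for r in (((209,143),(329,158)),((182,242),(295,307)))])
cv2.imwrite("pics/w1c.png",a)
```

```text
(no output)
```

View pics/w1c.png

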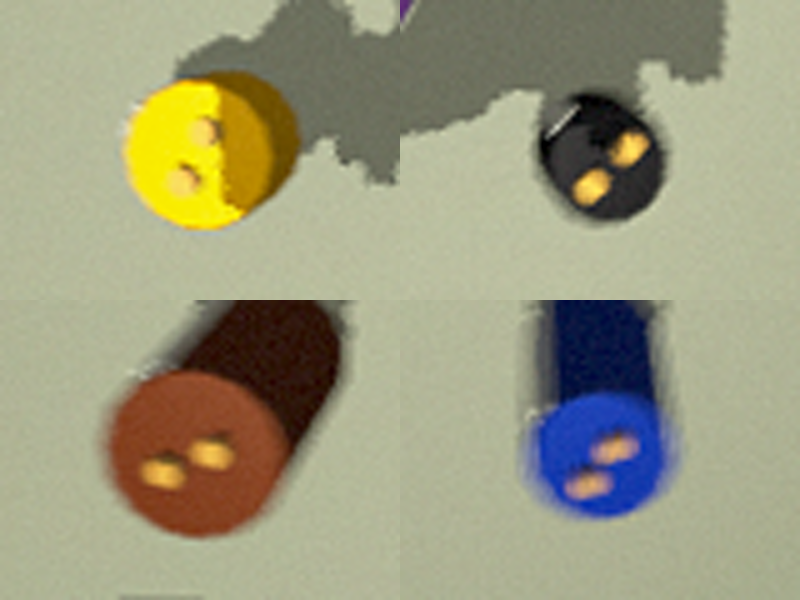

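Emit:
jog_arm(steps=[[-10, 5, 20, -7, -1], [-20, 10, 40, -14, -1], [-24, 20, 50, -21, -1], [-24, 30, 50, -28, -1], [-24, 30, 50, -35, -1], [-24, 30, 50, -42, -1], [-24, 30, 50, -49, -1], [-24, 30, 50, -56, -1], [-24, 30, 50, -58.8, -1], [-24, 30, 50, -58.8, -1]])

```text
time_s: 1.98
position: [0.593, -0.1247, 0.1992]
orientation: [-1.568, 0.002, -0.229]
force: [0.2, -0.9, 0.5]
width: 0.0856
```

Run:
```python
from rig import ctrl
from h import *
d=dict(np.load("w1.npz"))
for k,u,v,z in (("yellow",208.6,144,.04),("black",329.6,159.6,.028),("brown",181.4,243,.064),("blue",295.4,308,.052)): print(k,np.round(rayplane(d,u,v,z),4))
d=ctrl.snapshot("wrist");cv2.imwrite("pics/w2.png",d["pixels"]);np.savez("w2.npz",**d)
s=ctrl.state();print(s["position"],s["orientation"],s["joint_vel"])
print(proj(d,[[.5915,-.1265,.028],[.593,-.1247,0]]))
```

```text
yellow [ 0.4691 -0.1436  0.04  ]
black [ 0.592  -0.1228  0.028 ]
brown [ 0.4707 -0.2447  0.064 ]
blue [ 0.6085 -0.2894  0.052 ]
[ 0.59306975 -0.12465742  0.19925428] [-1.56764155  0.00215925 -0.23132197] [ 0.00245612 -0.00067524  0.00256613 -0.00090731 -0.00060783  0.01984899]
[[277.24932979 190.81594731]
 [279.38163286 185.5954172 ]]
```

View pics/w2.png

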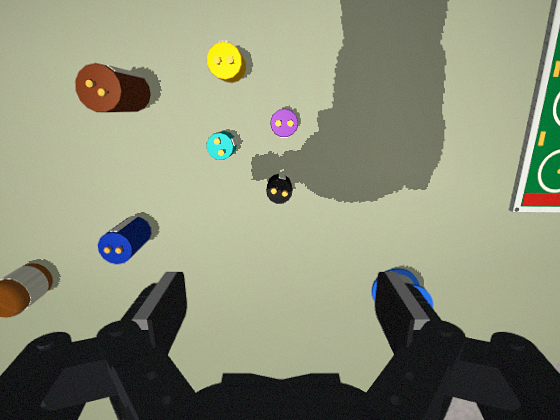

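Run:
```python
from h import *
d=dict(np.load("w2.npz"));im=d["pixels"]
c=[(225,61),(279,188),(98,87),(115,247)]
a=np.vstack([np.hstack([cv2.resize(im[v-30:v+30,u-40:u+40],None,fx=5,fy=5,interpolation=2) for u,v in r]) for r in (c[:2],c[2:])])
cv2.imwrite("pics/w2c.png",a)
for (u,v),z in zip(c,(.04,.028,.064,.052)): print(np.round(rayplane(d,float(u),float(v),z),4))
```

```text
[ 0.4686 -0.1428  0.04  ]
[ 0.5891 -0.1242  0.028 ]
[ 0.467  -0.2444  0.064 ]
[ 0.6041 -0.29    0.052 ]
```

View pics/w2c.png

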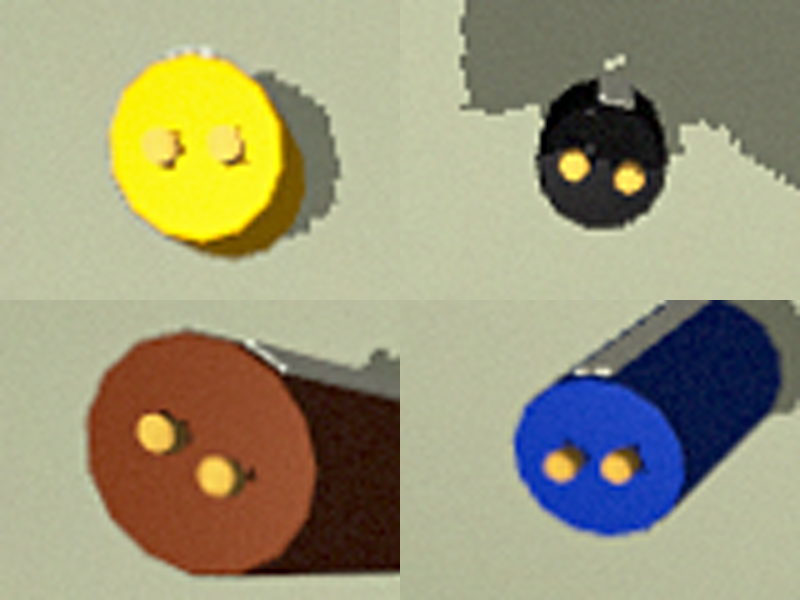

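Run:
```python
from rig import ctrl
from h import *
d=dict(np.load("w2.npz"))
for u,v,z in ((224.4,60.6,.04),(279.4,191,.028),(98,87.4,.064),(115,248.4,.052)): print(np.round(rayplane(d,u,v,z),4))
print(goto(ctrl.state(),(.5915,-.125),.003))
```

```text
[ 0.4681 -0.1433  0.04  ]
[ 0.5922 -0.1245  0.028 ]
[ 0.4672 -0.2446  0.064 ]
[ 0.6055 -0.2905  0.052 ]
[-1.0, 196.3, -1.3, np.float64(0.3)]
```

Emit:
jog_arm(steps=[[-1, 40, -1, 0.3, -1], [-1, 80, -1, 0.3, -1], [-1, 120, -1, 0.3, -1], [-1, 150, -1, 0.3, -1], [-1, 170, -1, 0.3, -1], [-1, 185, -1, 0.3, -1], [-1, 192, -1, 0.3, -1], [-1, 195, -1, 0.3, -1], [-1, 195, -1, 0.3, -1], [-1, 195, -1, 0.3, 0]], force=40)

```text
time_s: 2.87
position: [0.5923, -0.1249, 0.0053]
orientation: [-1.568, 0.001, -0.237]
force: [0.6, -0.3, -0.3]
width: 0.0755
```

Emit:
jog_arm(steps=[[0, 0, 0, 0, 0.2], [0, 0, 0, 0, 0.3], [0, 0, 0, 0, 0.5], [0, 0, 0, 0, 1], [0, 0, 0, 0, 1], [0, 0, 0, 0, 1], [0, 0, 0, 0, 1], [0, 0, 0, 0, 1]], force=40)

```text
time_s: 3.53
position: [0.5928, -0.125, 0.0061]
orientation: [-1.568, -0.001, -0.237]
force: [-1.0, 0.4, 6.5]
width: 0.0246
```

```bash
cat > look.py <<'E'
import sys
from rig import ctrl
from h import *
for n in sys.argv[2:]:
    d=ctrl.snapshot(n);cv2.imwrite(f"pics/{n}_{sys.argv[1]}.png",d["pixels"]);np.savez(f"{n}_{sys.argv[1]}.npz",**d)
s=ctrl.state();print(s["time_s"],np.round(s["position"],4),np.round(s["orientation"],3),np.round(s["force"],1),round(s["width"],4))
E
python3 look.py g1 wrist
```

```text
3.5833 [ 0.5928 -0.125   0.0061] [-1.568e+00 -1.000e-03 -2.370e-01] [-1.   0.4  6.1] 0.0248
```

View pics/wrist_g1.png

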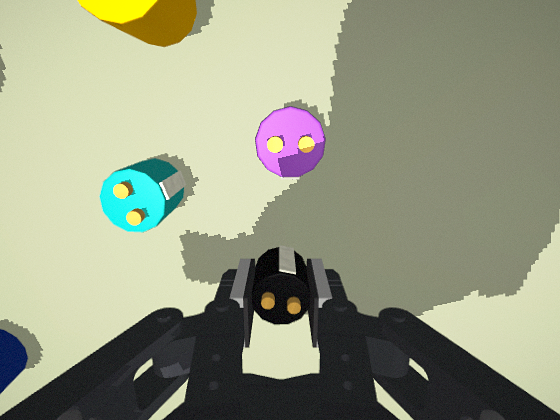

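Emit:
jog_arm(steps=[[0, -15, 0, 0, 1], [0, -40, 0, 0, 1], [0, -70, 0, 0, 1], [0, -94, 20, 0, 1], [-5, -94, 60, 0, 1], [-8, -94, 100, 0, 1], [-11, -94, 140, 0, 1], [-14, -94, 180, 0, 1], [-17, -94, 220, 0, 1], [-19, -94, 260, 0, 1], [-19, -94, 280, 0, 1], [-19, -94, 292, 0, 1]])

```text
time_s: 4.58
position: [0.6428, 0.1661, 0.1005]
orientation: [-1.567, -0.0, -0.234]
force: [-0.1, 0.3, 0.2]
width: 0.0249
```

Emit:
jog_arm(steps=[[0, 0, 0, 0, 1], [0, 0, 0, 0, 1]])

```text
time_s: 4.75
position: [0.6424, 0.1662, 0.0998]
orientation: [-1.568, 0.001, -0.233]
force: [-0.3, -0.4, -0.3]
width: 0.0249
```

```bash
python3 look.py b1 wrist scene side
```

```text
4.9 [0.6426 0.1644 0.1004] [-1.568  0.    -0.236] [-0.9  0.   0.1] 0.0245
```

View pics/wrist_b1.png

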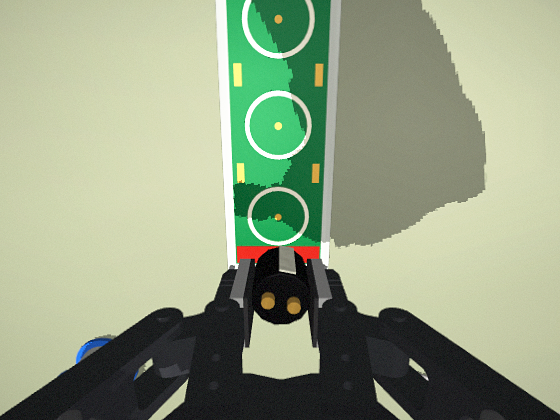

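View pics/side_b1.png

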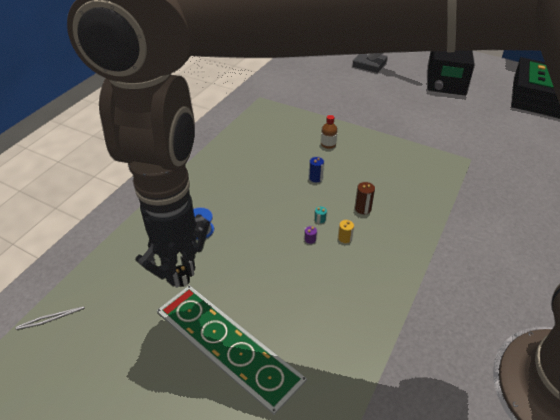

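Run:
```python
from h import *
d=dict(np.load("wrist_b1.npz"));im=d["pixels"]
a=np.hstack([cv2.resize(im[v-40:v+40,u-40:u+40],None,fx=5,fy=5,interpolation=2) for u,v in ((280,290),(278,217))])
cv2.imwrite("pics/b1c.png",a)
print([np.round(rayplane(d,float(u),float(v),.008),4) for u,v in((278,217),(278,126),(278.5,19.5))])
print(np.round(rayplane(d,281.,303.5,.1264),4))
```

```text
[array([0.6423, 0.165 , 0.008 ]), array([0.5778, 0.1805, 0.008 ]), array([0.5135, 0.1962, 0.008 ])]
[0.6408 0.1671 0.1264]
```

View pics/b1c.png

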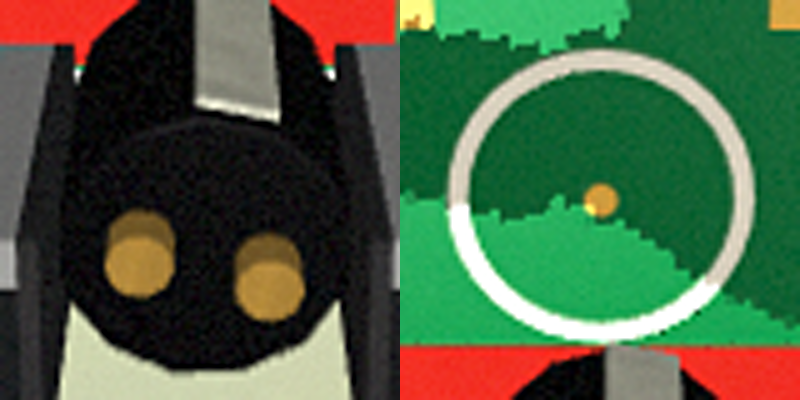

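Run:
```python
from h import *
d=dict(np.load("wrist_b1.npz"))
print(np.round(rayplane(d,280.8,305.4,.1264),4),np.round(rayplane(d,281.3,299.5,.1224),4))
# terminals spacing check
print(np.linalg.norm(rayplane(d,250-10+139/5.,250+265/5.,.1264)-rayplane(d,240+269/5.,250+292/5.,.1264)))
from rig import ctrl
print(ctrl.state()["position"])
```

```text
[0.6417 0.1669 0.1264] [0.6415 0.1671 0.1224]
0.010911508212435897
[0.64259312 0.16441791 0.10041546]
```

Emit:
jog_arm(steps=[[0.7, 30, 0, 0, 1], [0.7, 55, 0, 0, 1], [0.7, 70, 0, 0, 1], [0.7, 78, 0, 0, 1], [0.7, 82, 0, 0, 1], [0.7, 82, 0, 0, 1], [0.7, 82, 0, 0, 1]])

```text
time_s: 5.48
position: [0.6439, 0.1641, 0.0195]
orientation: [-1.567, -0.001, -0.237]
force: [0.7, -0.1, -0.4]
width: 0.0246
```

```bash
python3 look.py b2 wrist; python3 -c "
from rig import ctrl
from h import *
print(goto(ctrl.state(),(.6433,.1643),.0145))"
```

```text
5.5333 [0.6442 0.1643 0.0198] [-1.567 -0.002 -0.236] [ 1.2 -0.5  0.3] 0.0246
[-0.8, 5.3, -0.2, np.float64(-0.0)]
```

View pics/wrist_b2.png

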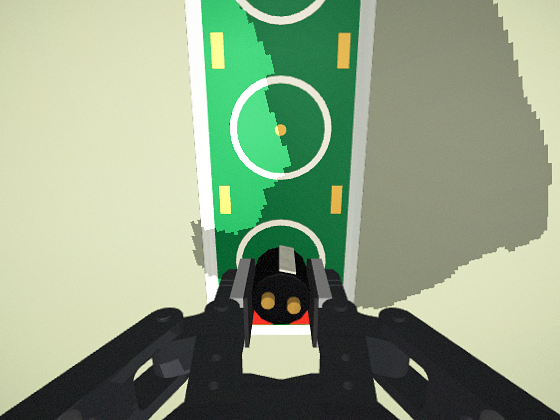

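Emit:
jog_arm(steps=[[-0.8, 3, -0.2, 0, 1], [-0.8, 5, -0.2, 0, 1], [-0.8, 6, -0.2, 0, 1], [-0.8, 6, -0.2, 0, 1], [-0.8, 6, -0.2, 0, 1]])

```text
time_s: 5.95
position: [0.6436, 0.1644, 0.0142]
orientation: [-1.567, -0.002, -0.236]
force: [0.6, -0.4, 0.7]
width: 0.0242
```

Emit:
jog_arm(steps=[[0, 0, 0, 0, 0.3], [0, 0, 0, 0, 0.1], [0, 0, 0, 0, -0.1], [0, 0, 0, 0, -0.1], [0, -10, 0, 0, -0.1], [0, -35, 0, 0, -0.1], [0, -70, 0, 0, -0.1], [0, -105, 0, 0, -0.3], [0, -105, 0, 0, -0.6], [0, -105, 0, 0, -1], [0, -105, 0, 0, -1]])

```text
time_s: 6.87
position: [0.6434, 0.1641, 0.1197]
orientation: [-1.566, -0.003, -0.236]
force: [-0.4, 0.3, -0.3]
width: 0.0854
```

```bash
python3 look.py b3 wrist; python3 -c "
from rig import ctrl
from h import *
print(goto(ctrl.state(),(.4687,-.1437),.12))"
```

```text
6.9167 [0.6428 0.164  0.1185] [-1.567e+00 -1.000e-03 -2.360e-01] [ 0.2  0.3 -0.3] 0.0854
[-97.2, -2.7, -339.9, np.float64(-0.0)]
```

View pics/wrist_b3.png

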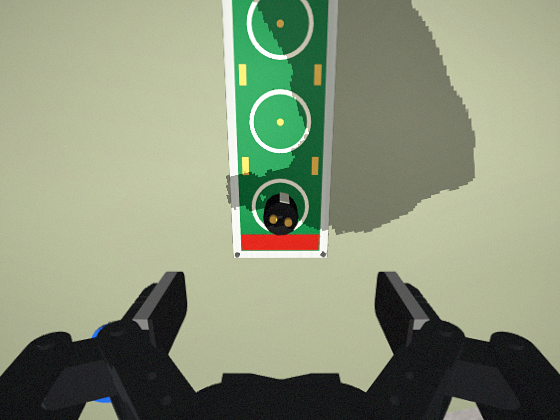

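Black stands on ring 1 at (281,212). I'll overlay the fitted model in a zoomed crop.

```bash
cat > chk.py <<'E'
import sys
from h import *
# chk.py npz out u v mark_pix_u mark_pix_v  r h : overlay can centred on ring
def over(f,out,cu,cv_,xy,r,h,zb=.008,s=6,w=45):
    d=dict(np.load(f));t=np.linspace(0,2*np.pi,90)
    im=cv2.resize(d["pixels"][cv_-w:cv_+w,cu-w:cu+w],None,fx=s,fy=s,interpolation=2)
    for rr,z,c in ((.023,.008,(255,0,255)),(r,zb,(0,255,255)),(r,zb+h-.004,(0,255,0))):
        P=np.stack([xy[0]+rr*np.cos(t),xy[1]+rr*np.sin(t),0*t+z],-1);p=(proj(d,P)-[cu-w,cv_-w]+.5)*s-.5
        cv2.polylines(im,[p.round().astype(int)],True,c,1)
    cv2.imwrite(out,im)
E
python3 - <<'E'
from chk import *
d=dict(np.load("wrist_b3.npz"))
print([np.round(rayplane(d,float(u),float(v),.008),4) for u,v in ((280.5,122),(280.5,23))])
m2=rayplane(d,280.5,122.,.008);m3=rayplane(d,280.5,23.5,.008);m1=2*m2-m3;print(m1)
m1=m2+(m2-m3)/np.linalg.norm(m2-m3)*.066
over("wrist_b3.npz","pics/b3c.png",281,208,m1,.013,.032)
E
```

```text
[array([0.5777, 0.181 , 0.008 ]), array([0.5129, 0.1966, 0.008 ])]
[0.64208958 0.16545879 0.008     ]
```

View pics/b3c.png

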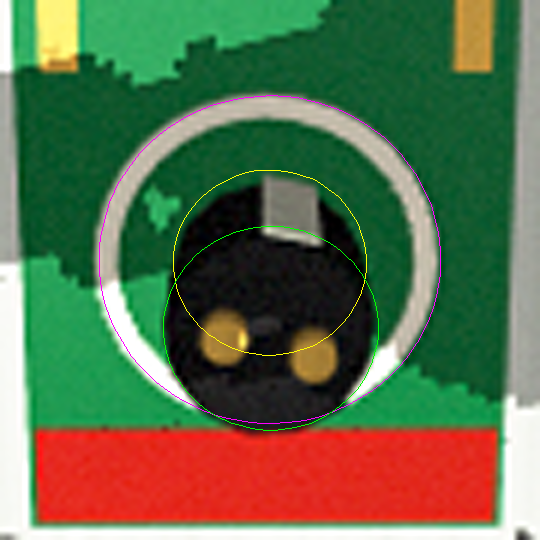

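Emit:
jog_arm(steps=[[-11, 0, -39, 0, -1], [-22, 0, -78, 0, -1], [-33, 0, -117, 0, -1], [-44, 0, -156, 0, -1], [-55, 0, -195, 0, -1], [-67, 0, -234, 0, -1], [-78, 0, -273, 0, -1], [-88, 0, -305, 0, -1], [-94, 0, -325, 0, -1], [-97, 0, -340, 0, -1], [-97, 0, -340, 0, -1], [-97, 0, -340, 0, -1]])

```text
time_s: 7.92
position: [0.468, -0.1441, 0.1163]
orientation: [-1.567, 0.001, -0.238]
force: [0.1, -0.2, -0.6]
width: 0.0853
```

Emit:
jog_arm(steps=[[0, 0, 0, 0, -1], [0, 0, 0, 0, -1]])

```text
time_s: 8.08
position: [0.468, -0.1433, 0.1156]
orientation: [-1.567, 0.002, -0.237]
force: [0.1, 0.1, 0.2]
width: 0.0857
```

```bash
python3 look.py y1 wrist
python3 - <<'E'
from chk import *
from rig import ctrl
d=dict(np.load("wrist_y1.npz"));print(proj(d,[.4687,-.1437,.02]))
u,v=proj(d,[.4687,-.1437,.02]).round().astype(int)
over("wrist_y1.npz","pics/y1c.png",u,v,(.4687,-.1437),.015,.044,0.)
print(goto(ctrl.state(),(.4687,-.1437),.004))
E
```

```text
8.1333 [ 0.4681 -0.1432  0.1157] [-1.567  0.002 -0.237] [ 0.5 -1.6  0.4] 0.0855
[279.00065691 216.46895182]
[0.9, 111.7, -0.8, np.float64(-0.0)]
```

View pics/y1c.png

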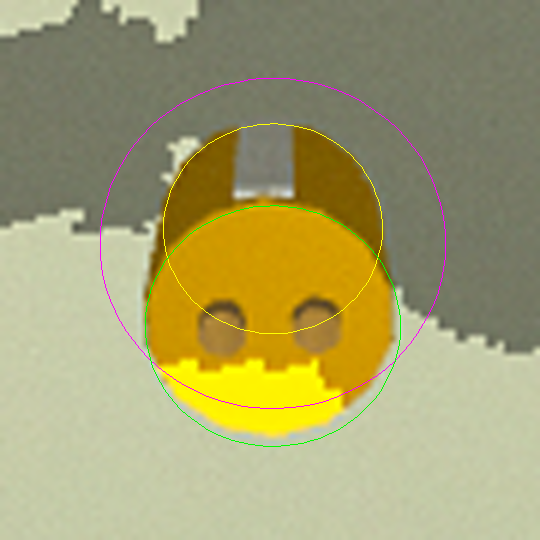

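Emit:
jog_arm(steps=[[0.5, 35, -0.8, 0, -1], [0.5, 65, -0.8, 0, -1], [0.5, 90, -0.8, 0, -0.7], [0.5, 104, -0.8, 0, -0.4], [0.5, 110, -0.8, 0, 0], [0.5, 110, -0.8, 0, 0.1], [0.5, 110, -0.8, 0, 0.2], [0.5, 110, -0.8, 0, 1], [0.5, 110, -0.8, 0, 1], [0.5, 110, -0.8, 0, 1], [0.5, 110, -0.8, 0, 1], [0.5, 110, -0.8, 0, 1]], force=40)

```text
time_s: 9.13
position: [0.4692, -0.1439, 0.0068]
orientation: [-1.567, -0.0, -0.237]
force: [-0.8, 1.1, 6.9]
width: 0.0288
```

```bash
python3 look.py y2 wrist;python3 -c "
from rig import ctrl
from h import *
print(goto(ctrl.state(),(.578,.1798),.12))"
```

```text
9.1833 [ 0.4692 -0.1439  0.0068] [-1.567 -0.    -0.237] [-0.2  1.2  6.3] 0.0292
[29.8, -111.8, 340.6, np.float64(-0.0)]
```

View pics/wrist_y2.png

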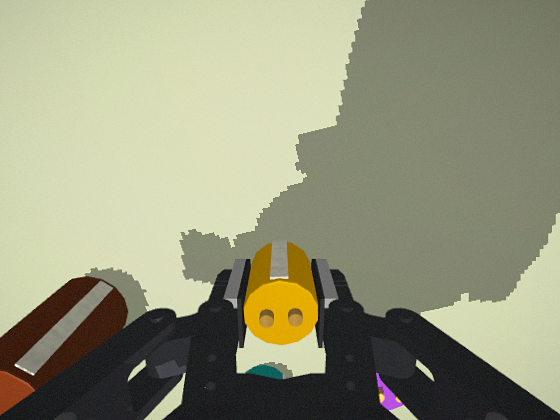

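Emit:
jog_arm(steps=[[0, -15, 0, 0, 1], [0, -45, 0, 0, 1], [0, -75, 10, 0, 1], [3, -95, 45, 0, 1], [7, -95, 85, 0, 1], [10, -95, 125, 0, 1], [14, -95, 165, 0, 1], [18, -95, 205, 0, 1], [22, -95, 245, 0, 1], [26, -95, 285, 0, 1], [29, -95, 315, 0, 1], [30, -95, 335, 0, 1]])

```text
time_s: 10.18
position: [0.5774, 0.1774, 0.1028]
orientation: [-1.566, -0.0, -0.235]
force: [0.5, -1.3, -0.0]
width: 0.0295
```

Emit:
jog_arm(steps=[[0.5, 10, 6, 0, 1], [0.5, 20, 6, 0, 1], [0.5, 20, 6, 0, 1], [0.5, 20, 6, 0, 1]])

```text
time_s: 10.52
position: [0.5779, 0.1816, 0.0812]
orientation: [-1.568, 0.003, -0.236]
force: [0.2, 0.1, -0.7]
width: 0.0289
```

```bash
python3 look.py y3 wrist;python3 -c "
from rig import ctrl
from h import *
print(goto(ctrl.state(),(.5788,.1799),.020))"
```

```text
10.5667 [0.5784 0.1816 0.0821] [-1.567e+00  1.000e-03 -2.360e-01] [0.2 0.  0.1] 0.0287
[0.8, 62.1, -1.7, np.float64(0.0)]
```

View pics/wrist_y3.png

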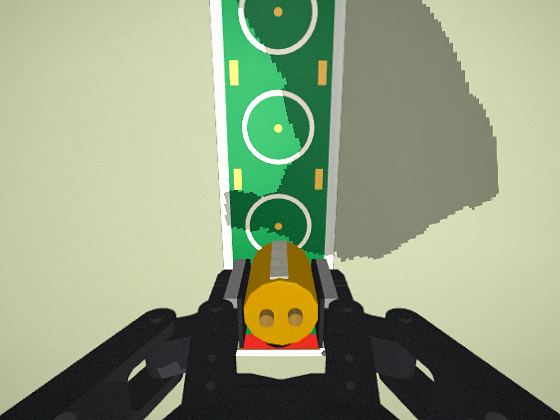

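Run:
```python
from h import *
d=dict(np.load("wrist_y3.npz"));print(proj(d,[[.6422,.1646,.008],[.5781,.18,.008],[.5139,.1954,.008],[.4498,.2109,.008]]).round(1))
```

```text
[[277.7 307.8]
 [277.4 226.1]
 [277.1 128.9]
 [276.9  13.5]]
```

Emit:
jog_arm(steps=[[0.8, 25, -1.7, 0, 1], [0.8, 45, -1.7, 0, 1], [0.8, 57, -1.7, 0, 1], [0.8, 62, -1.7, 0, 1], [0.8, 62, -1.7, 0, 1], [0.8, 62, -1.7, 0, 1]])

```text
time_s: 11.07
position: [0.5792, 0.1796, 0.0209]
orientation: [-1.567, 0.001, -0.237]
force: [0.2, -0.2, -0.2]
width: 0.0289
```

```bash
python3 look.py y4 wrist;python3 -c "
from rig import ctrl
from h import *
print(goto(ctrl.state(),(.5788,.1799),.0148))"
```

```text
11.1167 [0.5796 0.1799 0.0213] [-1.567 -0.    -0.236] [-0.5  0.5 -0. ] 0.0292
[-0.7, 6.5, -0.2, np.float64(-0.0)]
```

View pics/wrist_y4.png

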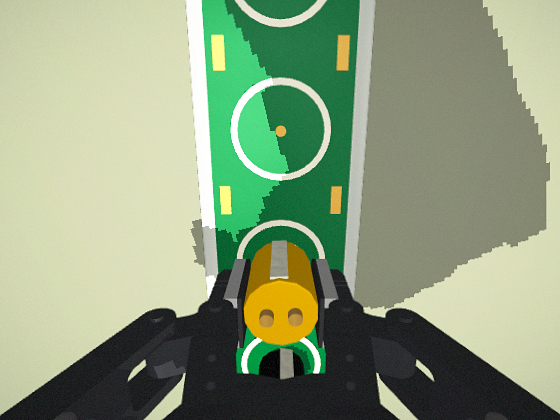

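Emit:
jog_arm(steps=[[-0.8, 3, -0.2, 0, 1], [-0.8, 5, -0.2, 0, 1], [-0.8, 6.7, -0.2, 0, 1], [-0.8, 6.7, -0.2, 0, 1], [-0.8, 6.7, -0.2, 0, 1]])

```text
time_s: 11.53
position: [0.5789, 0.1801, 0.0148]
orientation: [-1.566, -0.001, -0.236]
force: [-0.0, -0.2, -0.2]
width: 0.0289
```

Emit:
jog_arm(steps=[[0, 0, 0, 0, 0.2], [0, 0, 0, 0, 0], [0, 0, 0, 0, -0.2], [0, 0, 0, 0, -0.2], [0, -10, 0, 0, -0.2], [0, -35, 0, 0, -0.2], [0, -70, 0, 0, -0.2], [0, -110, 0, 0, -0.3], [0, -115, 0, 0, -0.6], [0, -115, 0, 0, -1], [0, -115, 0, 0, -1]])

```text
time_s: 12.45
position: [0.5791, 0.1797, 0.1306]
orientation: [-1.566, -0.002, -0.236]
force: [-0.9, 0.5, -1.1]
width: 0.0851
```

```bash
python3 look.py y5 wrist
python3 - <<'E'
from chk import *
from rig import ctrl
m=(.5781,.18)
d=dict(np.load("wrist_y5.npz"));u,v=proj(d,[*m,.02]).round().astype(int)
print(proj(d,[[.5139,.1954,.008],[.4498,.2109,.008]]).round(1))
over("wrist_y5.npz","pics/y5c.png",u,v,m,.015,.044)
print(goto(ctrl.state(),(.605,-.2905),.13))
E
```

```text
12.5 [0.5783 0.1794 0.1293] [-1.567  0.    -0.236] [-1.  -0.2 -0.6] 0.0853
[[279.  122.7]
 [279.   29.2]]
[136.0, -2.5, -450.6, np.float64(-0.0)]
```

View pics/y5c.png

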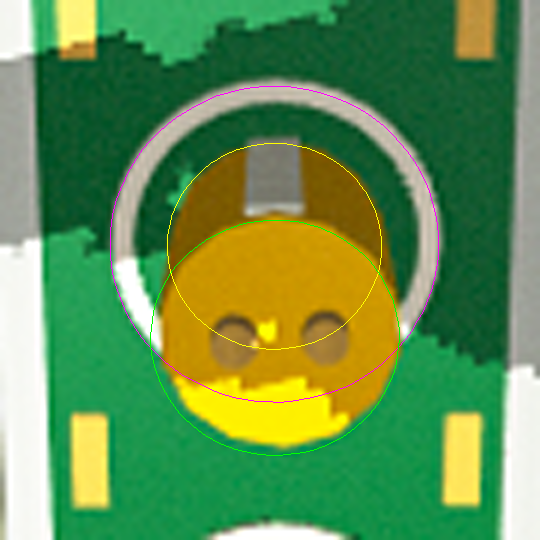

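View pics/wrist_y5.png

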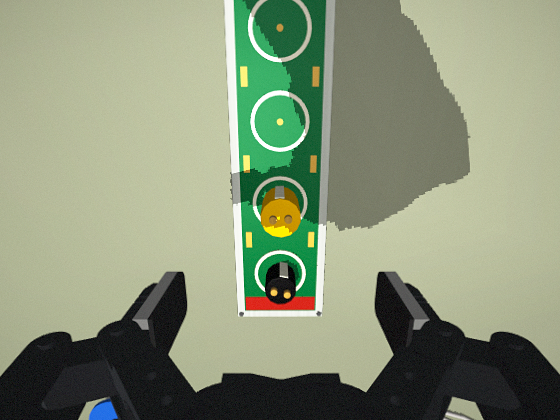

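Emit:
jog_arm(steps=[[12, 0, -39, 0, -1], [24, 0, -78, 0, -1], [36, 0, -117, 0, -1], [48, 0, -156, 0, -1], [59, 0, -195, 0, -1], [71, 0, -234, 0, -1], [83, 0, -273, 0, -1], [94, 0, -312, 0, -1], [106, 0, -351, 0, -1], [118, 0, -390, 0, -1], [128, 0, -425, 0, -1], [134, 0, -443, 0, -1]])

```text
time_s: 13.5
position: [0.6033, -0.2864, 0.1248]
orientation: [-1.567, 0.004, -0.24]
force: [0.2, 0.3, -0.6]
width: 0.0856
```

Emit:
jog_arm(steps=[[2, 0, -5, 0, -1], [2, 0, -5, 0, -1], [2, 0, -5, 0, -1]])

```text
time_s: 13.75
position: [0.6033, -0.2908, 0.1231]
orientation: [-1.566, 0.007, -0.24]
force: [-0.9, 0.7, -0.7]
width: 0.0853
```

```bash
python3 look.py u1 wrist
python3 - <<'E'
from chk import *
from rig import ctrl
m=(.605,-.2905)
d=dict(np.load("wrist_u1.npz"));u,v=proj(d,[*m,.025]).round().astype(int);print(u,v)
over("wrist_u1.npz","pics/u1c.png",u,v,m,.017,.056,0.)
print(goto(ctrl.state(),m,.010))
E
```

```text
13.8 [ 0.6036 -0.2903  0.1237] [-1.566  0.006 -0.239] [-0.8  0.7  0.9] 0.0854
280 217
[2.0, 113.7, -0.5, np.float64(-0.2)]
```

View pics/u1c.png

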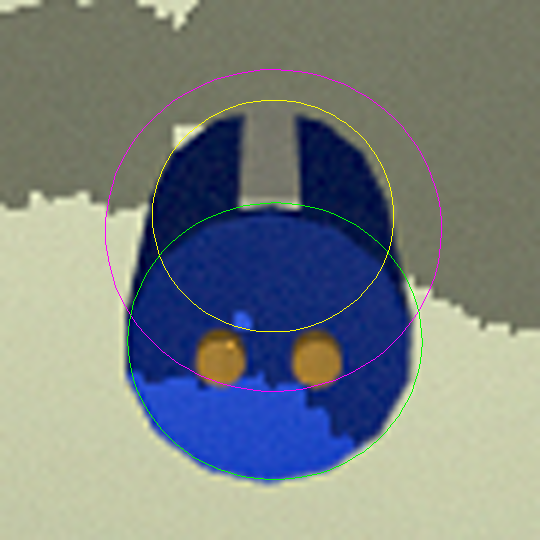

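Emit:
jog_arm(steps=[[2.5, 35, -0.5, 0, -1], [2.5, 65, -0.5, 0, -1], [2.5, 90, -0.5, 0, -0.7], [2.5, 105, -0.5, 0, -0.4], [2.5, 112, -0.5, 0, -0.2], [2.5, 112, -0.5, 0, 0], [2.5, 112, -0.5, 0, 0.1], [2.5, 112, -0.5, 0, 1], [2.5, 112, -0.5, 0, 1], [2.5, 112, -0.5, 0, 1], [2.5, 112, -0.5, 0, 1], [2.5, 112, -0.5, 0, 1]], force=45)

```text
time_s: 14.8
position: [0.6064, -0.2909, 0.0133]
orientation: [-1.566, 0.003, -0.239]
force: [0.7, 1.6, 6.9]
width: 0.033
```

```bash
python3 look.py u2 wrist;python3 -c "
from rig import ctrl
from h import *
print(goto(ctrl.state(),(.5145,.1954),.13))"
```

```text
14.85 [ 0.6064 -0.2909  0.0133] [-1.566  0.003 -0.239] [0.1 1.1 6. ] 0.0328
[-204.6, -113.9, 451.3, np.float64(-0.1)]
```

View pics/wrist_u2.png

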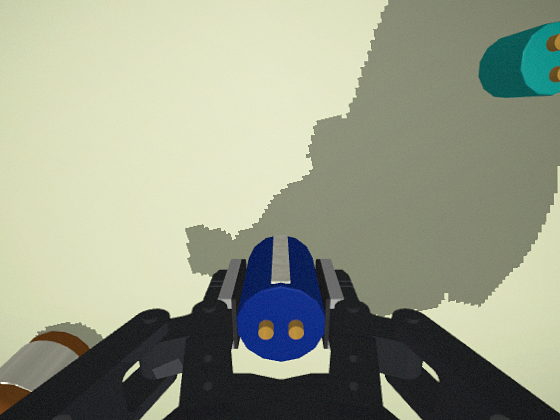

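Emit:
jog_arm(steps=[[0, -15, 0, 0, 1], [0, -45, 0, 0, 1], [-5, -75, 15, 0, 1], [-20, -100, 48, 0, 1], [-37, -105, 85, 0, 1], [-54, -105, 122, 0, 1], [-71, -105, 159, 0, 1], [-88, -105, 196, 0, 1], [-105, -105, 233, 0, 1], [-122, -105, 270, 0, 1], [-139, -105, 307, 0, 1], [-156, -105, 344, 0, 1]])

```text
time_s: 15.85
position: [0.5356, 0.0812, 0.1206]
orientation: [-1.566, 0.003, -0.239]
force: [0.2, 0.9, -1.2]
width: 0.033
```

```bash
python3 -c "
from rig import ctrl
from h import *
print(goto(ctrl.state(),(.5146,.1952),.095))"
```

```text
[-47.3, 26.2, 105.7, np.float64(-0.2)]
```

Emit:
jog_arm(steps=[[-16, 0, 36, 0, 1], [-32, 5, 70, 0, 1], [-42, 15, 95, 0, 1], [-47, 24, 106, -0.2, 1], [-47, 26, 106, -0.2, 1], [-47, 26, 106, -0.2, 1], [-47, 26, 106, -0.2, 1]])

```text
time_s: 16.43
position: [0.5151, 0.1944, 0.0952]
orientation: [-1.567, 0.003, -0.237]
force: [0.2, 1.1, -1.6]
width: 0.0335
```

```bash
python3 look.py u3 wrist;python3 -c "
from rig import ctrl
from h import *
d=dict(np.load('wrist_u3.npz'));print(proj(d,[[.6422,.1646,.008],[.5781,.18,.008],[.5139,.1954,.008],[.4498,.2109,.008]]).round(1))
print(goto(ctrl.state(),(.5146,.1952),.027))"
```

```text
16.4833 [0.5154 0.1942 0.0955] [-1.566  0.002 -0.237] [ 0.4 -0.2 -0.6] 0.0327
[[280.6 362.6]
 [280.5 295.8]
 [280.3 217.2]
 [280.3 124.9]]
[-0.8, 68.5, 0.5, np.float64(-0.1)]
```

View pics/wrist_u3.png

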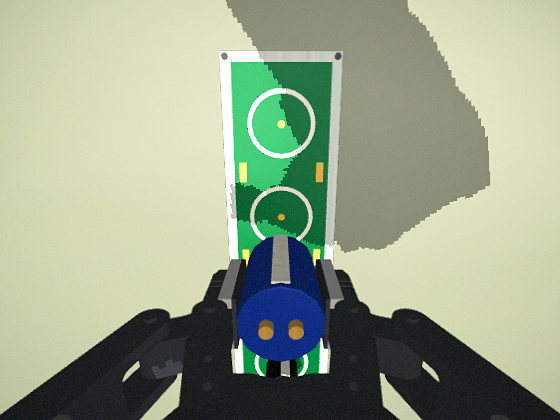

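Emit:
jog_arm(steps=[[-0.8, 25, 0.7, 0, 1], [-0.8, 48, 0.7, 0, 1], [-0.8, 62, 0.7, 0, 1], [-0.8, 68, 0.7, 0, 1], [-0.8, 68, 0.7, 0, 1], [-0.8, 68, 0.7, 0, 1]])

```text
time_s: 16.98
position: [0.5153, 0.1947, 0.0282]
orientation: [-1.566, 0.002, -0.239]
force: [-0.8, 0.2, -0.1]
width: 0.0328
```

```bash
python3 look.py u4 wrist;python3 -c "
from rig import ctrl
from h import *
print(goto(ctrl.state(),(.5146,.1952),.0213))"
```

```text
17.0333 [0.5157 0.1951 0.0287] [-1.566e+00  1.000e-03 -2.380e-01] [ 0.4 -0.4 -0.7] 0.0328
[-1.1, 7.4, -0.2, np.float64(-0.1)]
```

View pics/wrist_u4.png

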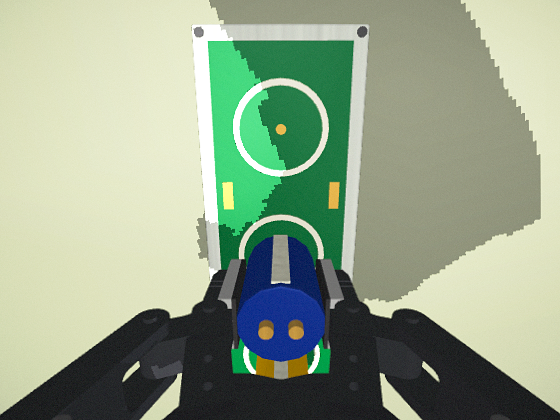

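Emit:
jog_arm(steps=[[-1.1, 4, -0.2, 0, 1], [-1.1, 6, -0.2, 0, 1], [-1.1, 7.6, -0.2, 0, 1], [-1.1, 7.6, -0.2, 0, 1], [-1.1, 7.6, -0.2, 0, 1]])

```text
time_s: 17.45
position: [0.5147, 0.1953, 0.0213]
orientation: [-1.565, 0.001, -0.238]
force: [-0.3, 0.2, -0.8]
width: 0.0333
```

Emit:
jog_arm(steps=[[0, 0, 0, 0, 0.1], [0, 0, 0, 0, -0.1], [0, 0, 0, 0, -0.3], [0, 0, 0, 0, -0.3], [0, -10, 0, 0, -0.3], [0, -35, 0, 0, -0.3], [0, -70, 0, 0, -0.3], [0, -110, 0, 0, -0.3], [0, -115, 0, 0, -0.6], [0, -115, 0, 0, -1], [0, -115, 0, 0, -1]])

```text
time_s: 18.37
position: [0.5149, 0.1948, 0.1369]
orientation: [-1.565, -0.001, -0.238]
force: [0.1, -0.5, -1.2]
width: 0.0856
```

```bash
python3 look.py u5 wrist
python3 - <<'E'
from chk import *
from rig import ctrl
m=(.5139,.1954)
d=dict(np.load("wrist_u5.npz"));u,v=proj(d,[*m,.02]).round().astype(int)
over("wrist_u5.npz","pics/u5c.png",u,v,m,.017,.056)
print(goto(ctrl.state(),(.4685,-.2445),.135))
E
```

```text
18.4167 [0.5142 0.1945 0.1356] [-1.566e+00  1.000e-03 -2.380e-01] [ 0.5  0.  -1.1] 0.0852
[59.3, -1.6, -437.4, np.float64(-0.1)]
```

View pics/u5c.png

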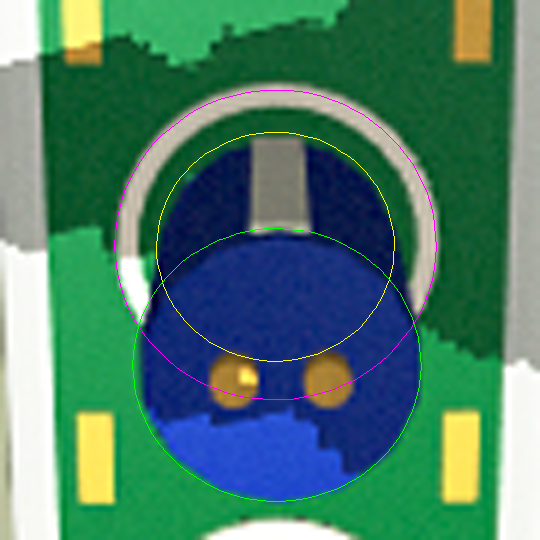

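Emit:
jog_arm(steps=[[5, 0, -40, 0, -1], [11, 0, -80, 0, -1], [16, 0, -120, 0, -1], [22, 0, -160, 0, -1], [27, 0, -200, 0, -1], [33, 0, -240, 0, -1], [38, 0, -280, 0, -1], [43, 0, -320, 0, -1], [49, 0, -360, 0, -1], [54, 0, -400, 0, -1], [58, 0, -425, 0, -1], [59, 0, -436, 0, -1]])

```text
time_s: 19.42
position: [0.467, -0.2458, 0.1313]
orientation: [-1.566, 0.005, -0.242]
force: [0.3, 0.3, 0.6]
width: 0.0855
```

Emit:
jog_arm(steps=[[0, 0, -1, 0, -1], [0, 0, -1, 0, -1], [0, 0, -1, 0, -1]])

```text
time_s: 19.67
position: [0.4663, -0.2455, 0.1303]
orientation: [-1.565, 0.006, -0.241]
force: [-0.1, 0.1, -0.3]
width: 0.0854
```

```bash
python3 look.py n1 wrist
python3 - <<'E'
from chk import *
from rig import ctrl
m=(.4685,-.2445)
d=dict(np.load("wrist_n1.npz"));u,v=proj(d,[*m,.03]).round().astype(int);print(u,v)
over("wrist_n1.npz","pics/n1c.png",u,v,m,.019,.068,0.)
print(goto(ctrl.state(),m,.016))
E
```

```text
19.7167 [ 0.4666 -0.2453  0.1307] [-1.565  0.006 -0.24 ] [0.8 0.7 0.7] 0.0854
281 216
[2.3, 114.7, 0.6, np.float64(-0.2)]
```

View pics/n1c.png

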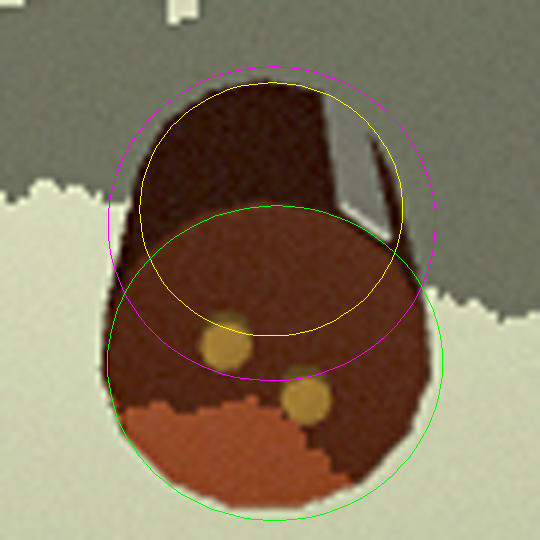

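Emit:
jog_arm(steps=[[1.5, 35, 0, 0, -1], [1.5, 65, 0, 0, -1], [1.5, 90, 0, 0, -0.7], [1.5, 105, 0, 0, -0.4], [1.5, 113, 0, 0, -0.2], [1.5, 113, 0, 0, -0.1], [1.5, 113, 0, 0, 0], [1.5, 113, 0, 0, 1], [1.5, 113, 0, 0, 1], [1.5, 113, 0, 0, 1], [1.5, 113, 0, 0, 1], [1.5, 113, 0, 0, 1]], force=50)

```text
time_s: 20.72
position: [0.4686, -0.2452, 0.019]
orientation: [-1.565, 0.003, -0.24]
force: [0.1, 0.7, 6.3]
width: 0.0369
```

```bash
python3 look.py n2 wrist;python3 -c "
from rig import ctrl
from h import *
print(goto(ctrl.state(),(.4493,.2109),.13))"
```

```text
20.7667 [ 0.4686 -0.2452  0.019 ] [-1.565  0.003 -0.24 ] [-0.3  1.4  5.6] 0.0371
[-127.7, -108.0, 439.0, np.float64(-0.2)]
```

View pics/wrist_n2.png

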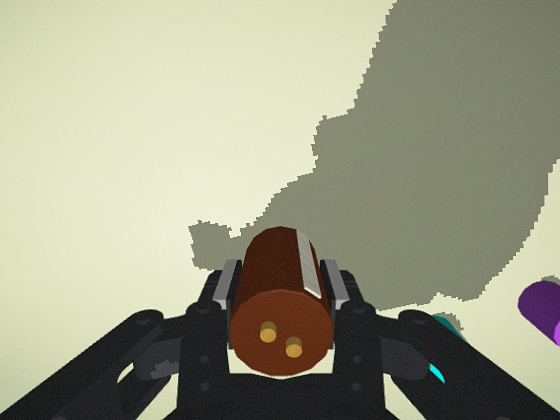

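Emit:
jog_arm(steps=[[0, -15, 0, 0, 1], [0, -45, 0, 0, 1], [-3, -75, 12, 0, 1], [-13, -100, 45, 0, 1], [-24, -108, 83, 0, 1], [-35, -108, 121, 0, 1], [-46, -108, 159, 0, 1], [-57, -108, 197, 0, 1], [-68, -108, 235, 0, 1], [-80, -108, 273, 0, 1], [-91, -108, 311, 0, 1], [-100, -108, 345, 0, 1]])

```text
time_s: 21.77
position: [0.4531, 0.115, 0.1296]
orientation: [-1.565, 0.003, -0.24]
force: [0.8, -0.7, -1.1]
width: 0.037
```

```bash
python3 -c "
from rig import ctrl
from h import *
print(goto(ctrl.state(),(.4498,.2109),.1))"
```

```text
[-26.0, 30.2, 92.2, np.float64(-0.2)]
```

Emit:
jog_arm(steps=[[-10, 0, 36, 0, 1], [-20, 5, 68, 0, 1], [-24, 18, 86, -0.2, 1], [-26, 28, 92, -0.2, 1], [-26, 30, 92, -0.2, 1], [-26, 30, 92, -0.2, 1], [-26, 30, 92, -0.2, 1]])

```text
time_s: 22.35
position: [0.4497, 0.2096, 0.1003]
orientation: [-1.566, 0.003, -0.238]
force: [-0.1, -0.1, -1.8]
width: 0.0371
```

```bash
python3 look.py n3 wrist;python3 -c "
from rig import ctrl
from h import *
d=dict(np.load('wrist_n3.npz'));print(proj(d,[[.6422,.1646,.008],[.5781,.18,.008],[.5139,.1954,.008],[.4498,.2109,.008]]).round(1))
print(goto(ctrl.state(),(.4498,.2109),.033))"
```

```text
22.4 [0.45   0.2096 0.1006] [-1.565  0.003 -0.238] [-0.2  0.5 -0.6] 0.0368
[[281.4 416.1]
 [281.2 359.6]
 [281.  293.7]
 [281.  216.7]]
[-0.3, 67.6, 0.8, np.float64(-0.1)]
```

View pics/wrist_n3.png

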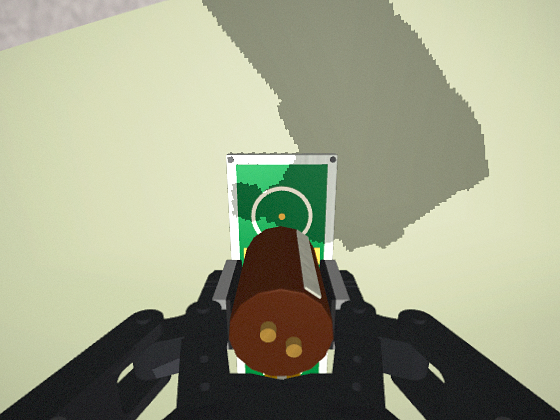

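Emit:
jog_arm(steps=[[-0.8, 25, 0.8, 0, 1], [-0.8, 48, 0.8, 0, 1], [-0.8, 61, 0.8, 0, 1], [-0.8, 67, 0.8, 0, 1], [-0.8, 67, 0.8, 0, 1], [-0.8, 67, 0.8, 0, 1]])

```text
time_s: 22.9
position: [0.4499, 0.2105, 0.0345]
orientation: [-1.564, 0.002, -0.24]
force: [0.4, -0.3, -0.9]
width: 0.0369
```

```bash
python3 look.py n4 wrist;python3 -c "
from rig import ctrl
from h import *
print(goto(ctrl.state(),(.4498,.2109),.027))"
```

```text
22.95 [0.4502 0.2108 0.0349] [-1.564e+00  1.000e-03 -2.390e-01] [-0.3 -0.9 -0.5] 0.0368
[-0.4, 7.9, -0.1, np.float64(-0.2)]
```

View pics/wrist_n4.png

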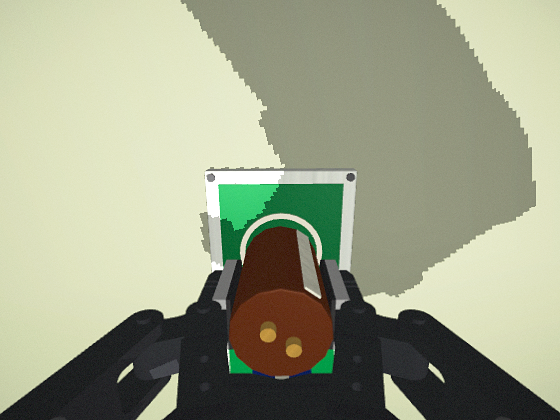

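Emit:
jog_arm(steps=[[-0.6, 4, 0, 0, 1], [-0.6, 6.5, 0, 0, 1], [-0.6, 8.2, 0, 0, 1], [-0.6, 8.2, 0, 0, 1], [-0.6, 8.2, 0, 0, 1]])

```text
time_s: 23.37
position: [0.45, 0.2112, 0.0271]
orientation: [-1.563, 0.0, -0.239]
force: [-0.0, -0.4, 2.2]
width: 0.0367
```

Emit:
jog_arm(steps=[[0, 0, 0, 0, 0], [0, 0, 0, 0, -0.2], [0, 0, 0, 0, -0.4], [0, 0, 0, 0, -0.4], [0, -10, 0, 0, -0.4], [0, -35, 0, 0, -0.4], [0, -70, 0, 0, -0.4], [0, -110, 0, 0, -0.4], [0, -140, 0, 0, -0.4], [0, -140, 0, 0, -0.4], [0, -140, 0, 0, -0.4]])

```text
time_s: 24.28
position: [0.451, 0.2107, 0.1699]
orientation: [-1.56, -0.003, -0.239]
force: [-0.1, -0.3, -0.3]
width: 0.0601
```

```bash
python3 look.py n5 wrist
python3 - <<'E'
from chk import *
m=(.4498,.2109)
d=dict(np.load("wrist_n5.npz"));u,v=proj(d,[*m,.02]).round().astype(int)
over("wrist_n5.npz","pics/n5c.png",u,v,m,.019,.068)
E
```

```text
24.3333 [0.4501 0.2103 0.168 ] [-1.562e+00 -1.000e-03 -2.390e-01] [ 0.5 -0.6  0.6] 0.0596
```

View pics/n5c.png

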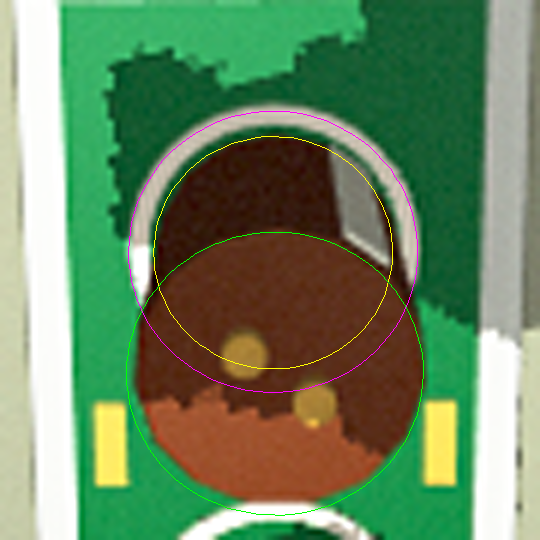

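Brown is centred. I'll clear the arm from the view and check the whole scene.

Emit:
jog_arm(steps=[[0, -20, -40, 0, -0.4], [0, -20, -80, 0, -0.4], [0, -20, -120, 0, -0.4], [0, -20, -160, 0, -0.4], [0, -20, -200, 0, -0.4], [0, -20, -240, 0, -0.4], [0, -20, -240, 0, -0.4], [0, -20, -240, 0, -0.4]])

```text
time_s: 25.0
position: [0.3918, -0.0248, 0.1848]
orientation: [-1.563, 0.001, -0.245]
force: [0.1, 0.8, 0.3]
width: 0.0602
```

```bash
python3 look.py f scene side
python3 - <<'E'
from h import *
for n,(x,y,X,Y),s in (("scene",(330,125,430,255),4.5),("side",(140,250,320,410),3.5)):
    d=dict(np.load(n+"_f.npz"));im=d["pixels"][y:Y,x:X];cv2.imwrite(f"pics/{n}_fc.png",cv2.resize(im,None,fx=s,fy=s,interpolation=2))
E
```

```text
25.1 [ 0.3927 -0.0228  0.1851] [-1.562e+00  1.000e-03 -2.400e-01] [-0.1  0.2  1.1] 0.0599
```

View pics/scene_f.png

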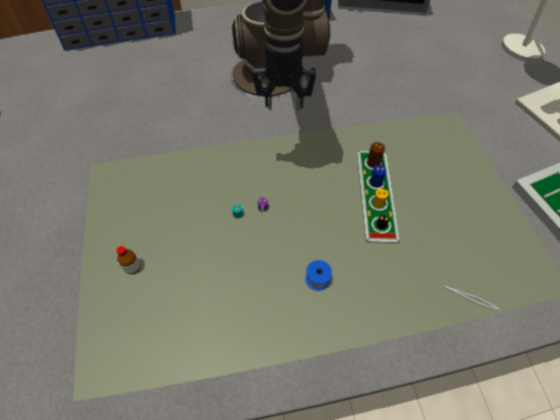

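View pics/scene_fc.png

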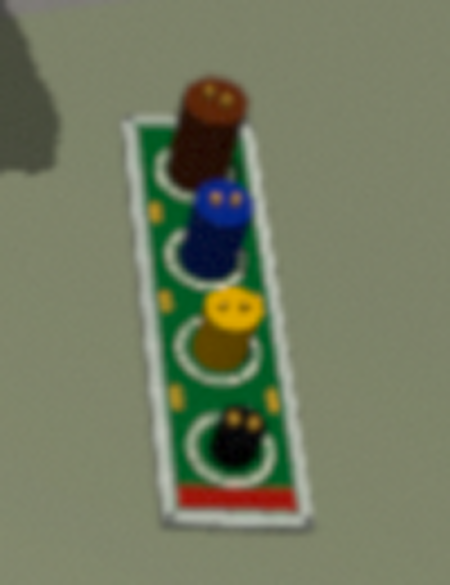

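View pics/side_fc.png

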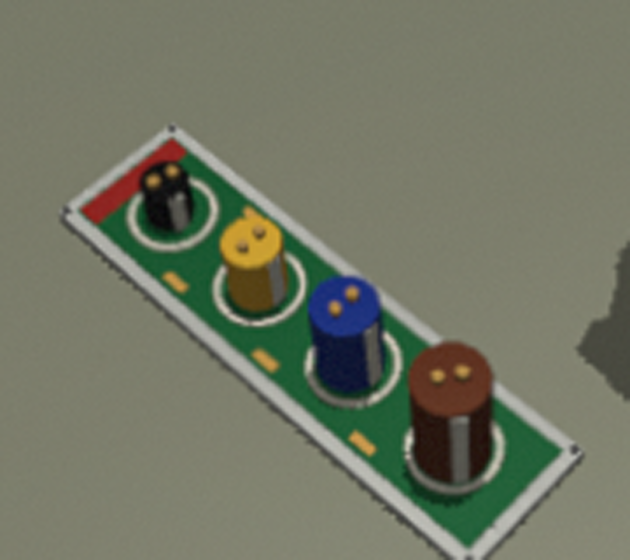

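Run:
```python
from h import *
Z=[.04,.052,.064,.076]
M=dict(scene=[[0.6433,.1621],[.579,.1777],[.5151,.1926],[.4505,.2086]],side=[[.6417,.1642],[.5771,.1794],[.5132,.1953],[.4484,.2106]])
for n,s,o,p in (("scene",4.5,(330,125),[(244,418),(235,307),(226,198),(218,95)]),("side",3.5,(140,250),[(163,176),(251,240),(344,301),(450,374)])):
    d=dict(np.load(n+"_f.npz"))
    for q,z,m in zip(p,Z,M[n]):
        u,v=(np.array(q)+.5)/s-.5+o;print(n,np.round((rayplane(d,u,v,z)[:2]-m)*1000,1))
```

```text
scene [ 1.1 -0.5]
scene [ 3.6 -1.5]
scene [ 2.8 -0.9]
scene [ 2.5 -0.8]
side [0.4 0.7]
side [-1.3  2.6]
side [0.8 0.6]
side [0.6 1.2]
```

```bash
python3 -c "
from rig import ctrl
print(ctrl.close_job(), ctrl.state()['time_s'])"
```

```text
the job is handed in; nothing more can be done
the job is handed in; nothing more can be done
```

The four can capacitors stand upright on the rings, with black at the red end, then yellow, blue and brown at the plain end. All are released, and I handed the job in at about 25 s.

- **Order and surroundings:** The last scene and side pictures show all four standing inside their rings. The arm was clear of everything. The flux bottle, the reel, and the purple and turquoise look-alikes were left where they stood.
- **Centring:** Overlays on the wrist-camera views after each release put every can within about 2 mm of its ring centre. Blue was the worst, at about 1–2 mm towards the red end.
- **Disagreement:** The fixed cameras gave slightly different offsets. The scene camera read 1.2–4 mm (worst 3.9 mm, yellow) and the side camera 0.8–3 mm. For yellow the two pointed in opposite directions. I put the difference down to calibration and reading error and did not correct any can.
- **Forces:** Readings stayed below about 7 N. That was the upward push as the fingers closed on each can.

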